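# Line up sample jars by height on the stirrer row

### The job

Load the stirrer row for the next run: stand the four sample jars on the four white stations, one upright in the middle of each, in order of height, with the tallest on the station next to the teal control box and the shortest at the far end. They are glass, so keep them upright and set them down gently rather than dropping them, and leave the beaker where it stands.

Things in the scene. Friction and masses are not known exactly. Their poses are not given: they have to be found in the camera images.
- jar_small: Shortest and thinnest of the four closed sample jars: straight-sided upright cylinder 34 mm in diameter and 66 mm tall over all, brown with a paper label band and a white screw cap (16 mm deep) of the same diameter, loose, rigid. Starts standing on a 3 mm thick dark fixed mat on the bench. Origin: centre of its underside; z up along its axis.
- jar_medium: Second shortest of the four closed sample jars: straight-sided upright cylinder 40 mm in diameter and 84 mm tall over all, brown with a paper label band and a white screw cap (16 mm deep) of the same diameter, loose, rigid. Starts standing on a 3 mm thick dark fixed mat on the bench. Origin: centre of its underside; z up along its axis.
- jar_large: Second tallest of the four closed sample jars: straight-sided upright cylinder 48 mm in diameter and 102 mm tall over all, brown with a paper label band and a white screw cap (16 mm deep) of the same diameter, loose, rigid. Starts standing on a 3 mm thick dark fixed mat on the bench. Origin: centre of its underside; z up along its axis.
- jar_tall: Tallest and thickest of the four closed sample jars: straight-sided upright cylinder 56 mm in diameter and 120 mm tall over all, brown with a paper label band and a white screw cap (16 mm deep) of the same diameter, loose, rigid. Starts standing on a 3 mm thick dark fixed mat on the bench. Origin: centre of its underside; z up along its axis.
- pad_1: One of four identical white square stirrer stations, 78 x 78 mm, 18 mm high, fixed in one straight row (95 mm centre to centre) on a 4 mm strip; number 1 counting from the robot's left (+y) end to its right end. A dark round plate 64 mm in diameter, flush, marks the middle of its top. Origin: centre of its underside, so the top is 18 mm above it; y runs along the row, z up.
- pad_2: One of four identical white square stirrer stations, 78 x 78 mm, 18 mm high, fixed in one straight row (95 mm centre to centre) on a 4 mm strip; number 2 counting from the robot's left (+y) end to its right end. A dark round plate 64 mm in diameter, flush, marks the middle of its top. Origin: centre of its underside, so the top is 18 mm above it; y runs along the row, z up.
- pad_3: One of four identical white square stirrer stations, 78 x 78 mm, 18 mm high, fixed in one straight row (95 mm centre to centre) on a 4 mm strip; number 3 counting from the robot's left (+y) end to its right end. A dark round plate 64 mm in diameter, flush, marks the middle of its top. Origin: centre of its underside, so the top is 18 mm above it; y runs along the row, z up.
- pad_4: One of four identical white square stirrer stations, 78 x 78 mm, 18 mm high, fixed in one straight row (95 mm centre to centre) on a 4 mm strip; number 4 counting from the robot's left (+y) end to its right end. A dark round plate 64 mm in diameter, flush, marks the middle of its top. Origin: centre of its underside, so the top is 18 mm above it; y runs along the row, z up.
- control_box: Fixed teal box with a dark display on top, 60 x 85 mm and 70 mm high, standing in line with the row of stations, just past one end of it: left or right end differs from start to start (at the other end lies a low white dish). Its centre is about 108 mm from the centre of the nearest station. Origin: centre of its underside.
- beaker: Loose empty glass beaker, 70 mm in diameter, 90 mm high, standing to the left of the work; not part of the job. Origin: centre of its underside.
There are look-alikes about, which are no part of the job. What is shaped like the pad_3 but orange or red is not meant.

How it is judged:
At the end, for the whole second after the job is handed in: Each jar stands upright (within 0.1 rad), at rest and released, on its own station, its centre within 12 mm of the station's centre; heights fall in order from the station next to the control box (120 mm jar) to the other end of the row (66 mm jar) (((horizontal distance between control_box and pad_1 below 0.15 m and horizontal distance between jar_tall and pad_1 below 0.012 m and z of jar_tall in the frame of pad_1 between 0.014 and 0.022 m and horizontal distance between jar_large and pad_2 below 0.012 m and z of jar_large in the frame of pad_2 between 0.014 and 0.022 m and horizontal distance between jar_medium and pad_3 below 0.012 m and z of jar_medium in the frame of pad_3 between 0.014 and 0.022 m and horizontal distance between jar_small and pad_4 below 0.012 m and z of jar_small in the frame of pad_4 between 0.014 and 0.022 m) or (horizontal distance between control_box and pad_4 below 0.15 m and horizontal distance between jar_small and pad_1 below 0.012 m and z of jar_small in the frame of pad_1 between 0.014 and 0.022 m and horizontal distance between jar_medium and pad_2 below 0.012 m and z of jar_medium in the frame of pad_2 between 0.014 and 0.022 m and horizontal distance between jar_large and pad_3 below 0.012 m and z of jar_large in the frame of pad_3 between 0.014 and 0.022 m and horizontal distance between jar_tall and pad_4 below 0.012 m and z of jar_tall in the frame of pad_4 between 0.014 and 0.022 m)) and angle between each of jar_small, jar_medium, jar_large, jar_tall's own z axis and vertical below 0.1 rad and linear speed of each of jar_small, jar_medium, jar_large, jar_tall below 0.02 m/s); the robot touches nothing.
It fails at once if the beaker was moved more than 20 mm (distance of beaker from where it was at the start of the episode above 0.02 m).
It fails at once if a jar was tipped over (more than 45 degrees) (angle between any of jar_small, jar_medium, jar_large, jar_tall's own z axis and vertical above 0.785 rad).
It fails at once if a jar was let fall (faster than 0.7 m/s, a drop of about 25 mm, out of the gripper) ((linear speed of jar_small above 0.7 m/s and contact force between jar_small and the fingers below 0.1 N) or (linear speed of jar_medium above 0.7 m/s and contact force between jar_medium and the fingers below 0.1 N) or (linear speed of jar_large above 0.7 m/s and contact force between jar_large and the fingers below 0.1 N) or (linear speed of jar_tall above 0.7 m/s and contact force between jar_tall and the fingers below 0.1 N)).
It also fails if it takes over 99 s, if anything falls off the work surface, if the arm or the gripper's body presses on something with over 40 N, if the wrist force passes 120 N, or if a joint passes its speed limit or range.

### The arm

A 7-joint arm with a two-finger parallel gripper is mounted at the origin on the work surface. World frame = base frame: x ahead of the robot, y to its left, z up, the work surface at z = 0. Lengths are in m, angles in rad, forces in N, time in s.
With the tool pointing down it reaches from about 0.4 to 0.875 m from the base axis. Payload 19.3 kg.
Tool frame: the origin (TCP) lies midway between the tips of the shut fingers; the grasp point (between the pads) lies 19 mm behind it; z points along the fingers, y is the line along which they close (so a half turn about z gives the same grasp; the last joint's range is limited). The gripper opens to 85 mm and grips with 20 to 120 N. Pads are 22 mm wide; open, the fingers measure 114 mm over their backs; the gripper's body (76 mm by 85 mm) begins 54 mm behind the grasp point. The pads swing forward as they close: fully open they stand 13 mm farther back than shut.
Start: joints at [-0.07, 0.521, -0.036, 1.599, 0.021, 1.021, -0.113], TCP at [0.625, -0, 0.231] pointing down, gripper open.
Joint ranges: [-2.91, 2.91], [-0.3, 2.13], [-1.5, 1.42], [0.17, 2.43], [-1.26, 4.41], [0.16, 1.93], [-2.52, 2.52]. Speed limits (rad/s): [1.89, 1.89, 2.39, 2.39, 3.01, 3.01, 3.01].

### API

Orientations are given as [roll, pitch, yaw] about the fixed x, y, z axes, in that order (R = Rz(yaw) Ry(pitch) Rx(roll)).
In Python, from workcell import bot gives the robot as it stands.
- The arm moves only by the tool move_arm, never from a script. Its argument "moves" is a list that holds one entry, the list of rows, each a list of 7 numbers: the opening, from 0 (shut) to 1 (fully open), then the shift along the tool's x, y, z in units of 1000 mm (1.0 is 1000 mm), then the turn, a rotation vector about the tool's x, y, z in units of 2 pi rad (1.0 is 2 pi rad). A call has 1 to 5 rows; each row is the pose to reach, as a shift and turn from the pose commanded when the call began, along the tool's axes at that moment, turning the shorter way round; what a row does not reach only later rows make up. A row lasts 1/10 s, in which the tool goes at most 50 mm and 8.59 degrees, less where a joint would pass 70% of its speed; a pose out of reach is approached as far as the arm can. A call with a number of a shift or a turn outside -1 to 1 is refused whole. A call with a gripper value outside its range is refused whole. The fingers move at their own pace and stop on an object; "force" is the grip in N (left out, the last holds). Time passes only in rows, so rows that repeat a pose let the fingers close. It gives the time, the measured TCP pose, the force, the opening and the grip force at its end, in the units of the state.
- bot.observe(): the state, without advancing time (a new reading comes with each control period).
- bot.grab_frame(name): name is "scene" or "side" or "wrist"; returns the picture (400x640x3 uint8, red, green, blue); there is no depth.
- bot.camera_params(name): a dict with "vertical_fov" (degrees; the focal length in pixels is half the picture's height over the tangent of half this angle, whatever the lens; pixels are square), "cx", "cy" (the principal point, pixels), "D" ([k1, k2, p1, p2, k3] as OpenCV has them; the pictures are not rectified), "R" (3x3) and "t" (3): a world point X has camera coordinates R X + t. Camera axes: x right, y down, z forward; pixel columns grow to the right and rows downward; lengths in m; the calibration is good to about 2 mm. A picture is of the moment at which its call begins: read the wrist's pose just before it. camera_params takes no time and is no camera call; for the wrist camera it gives the pose at the moment of the call.
- bot.job_done(): hands the job in; it is judged then, once.
The state is a dict: "clock": time; "qpos": joint angles; "qd": joint speeds; "joint_efforts": joint torques, N m; "position": TCP position; "tool_rot": TCP orientation; "force": force on the tool from outside, world axes, zero at the start; "moment": the same for the moment, N m; "grip_width": finger opening in m; "finger_force": force on a finger pad.
Only numpy, scipy, OpenCV 4.12 (cv2) and the standard library are available. Lean on these libraries where they do the work, as an engineer would, in place of code of your own. Each camera call takes 0.05 s, during which the arm holds its last target. There are 200 camera calls.

## Working session

There is one attempt and no reset: what is moved stays moved. The work goes in short steps, Python scripts to look and compute and a tool call to move; the robot and the scene stay as the last step left them, time stands still between calls to the robot, and variables do not carry over. Pictures are saved under pics/ and viewed, at most 14 in all, crops included, and the job is handed in when it is done.

Besides the shell and the picture viewer there is one more tool, called after ">>>" by a JSON object that holds its "op" and its "data". move_arm: Moves the arm, as the interface text tells. Shifts and turns lie within -1 to 1; 1 stands for 1000 mm of shift or 2 pi rad of turn. Its arguments: {"type":"object","properties":{"moves":{"type":"array"},"force":{"type":"number"}},"required":["moves"]}

```bash
mkdir -p pics
python3 - <<'E'
from workcell import bot
import cv2
print(bot.observe())
for n in ["scene","side"]:
    cv2.imwrite(f"pics/{n}0.png",bot.grab_frame(n)[:,:,::-1]); print(n,bot.camera_params(n))
E
```

```text
{'clock': 0.0, 'qpos': array([-0.0701966 ,  0.52201602, -0.03630236,  1.60000363,  0.02121909,
        1.02108008, -0.11279549]), 'qd': array([-0.00092873,  0.00100076, -0.00115959, -0.00165212,  0.00081109,
       -0.00050514,  0.00139834]), 'joint_efforts': array([-4.24098413e-03, -9.27110124e+01,  1.97758444e+00, -3.69928443e+01,
        1.76317629e-02,  8.19846697e-03, -6.58496788e-05]), 'position': array([ 6.24669063e-01, -5.84986088e-05,  2.30726329e-01]), 'tool_rot': array([-3.14047608e+00,  1.08078838e-04,  1.57077572e+00]), 'force': array([-0.93219911, -0.14321292,  0.22769896]), 'moment': array([ 0.0460727 ,  0.019007  , -0.00676134]), 'finger_force': 0.0, 'grip_width': 0.0854999418738264}
scene {'vertical_fov': 47.35812605753088, 'cx': 310.52480908179166, 'cy': 202.38698544971842, 'D': array([-0.02746419,  0.        ,  0.        ,  0.        ,  0.        ]), 'R': array([[ 0.09974603,  0.99498378,  0.00761647],
       [ 0.65491767, -0.05988818, -0.75332347],
       [-0.74908849,  0.08012918, -0.65760607]]), 't': array([-0.13499548, -0.31581325,  1.6159341 ])}
side {'vertical_fov': 47.58206461162666, 'cx': 321.80588098379627, 'cy': 199.8312267721576, 'D': array([-0.05948539,  0.        ,  0.        ,  0.        ,  0.        ]), 'R': array([[-0.85871673, -0.51225608, -0.0141164 ],
       [-0.33320462,  0.57906993, -0.74407842],
       [ 0.38933308, -0.63424894, -0.66794314]]), 't': array([0.5291056 , 0.18187439, 1.15849072])}
```

View pics/scene0.png

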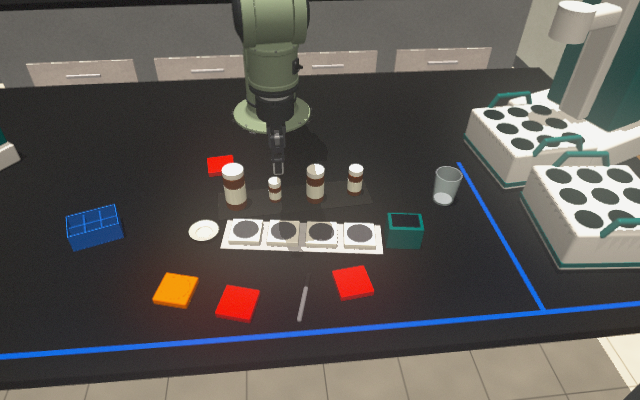

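View pics/side0.png

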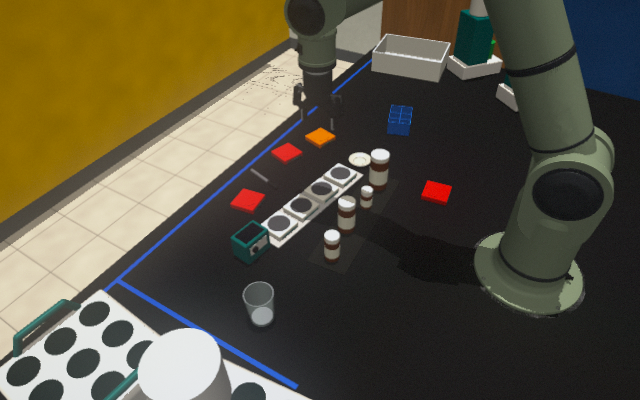

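Scene view: the robot is at the top and image right is +y. The box (405,230) is at the +y end, so tall goes on pad_1, large on pad_2, medium on pad_3 and small on pad_4. From left to right the jars are tall (234,185), small (275,188), large (316,183) and medium (355,178). I'll zoom in next.

```bash
cat > h.py <<'E'
import numpy as np, cv2
from workcell import bot
def K(p): 
    f=200/np.tan(np.radians(p["vertical_fov"]/2)); return np.array([[f,0,p["cx"]],[0,f,p["cy"]],[0,0,1.]])
def w(p,uv,z):
    uv=np.array(uv,float).reshape(-1,1,2)
    n=cv2.undistortPoints(uv,K(p),p["D"]).reshape(-1,2)
    d=np.c_[n,np.ones(len(n))]@p["R"]; c=-p["R"].T@p["t"]
    return c+d*((np.broadcast_to(z,len(d))-c[2])/d[:,2])[:,None]
def proj(p,X):
    return cv2.projectPoints(np.array(X,float).reshape(-1,3),cv2.Rodrigues(p["R"])[0],p["t"],K(p),p["D"])[0].reshape(-1,2)
def circ(p,im,c,r,col=(0,255,0),s=1,off=(0,0)):
    a=np.linspace(0,2*np.pi,60); X=np.c_[c[0]+r*np.cos(a),c[1]+r*np.sin(a),0*a+c[2]]
    cv2.polylines(im,[np.int32(((proj(p,X)-off)+.5)*s)],True,col,1)
E
python3 - <<'E'
import cv2
a=cv2.imread("pics/scene0.png")[150:262,190:390]; cv2.imwrite("pics/sc.png",cv2.resize(a,None,fx=4,fy=4,interpolation=2))
b=cv2.imread("pics/side0.png")[140:270,230:410]; cv2.imwrite("pics/sd.png",cv2.resize(b,None,fx=4,fy=4,interpolation=2))
E
```

```text
(no output)
```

View pics/sc.png

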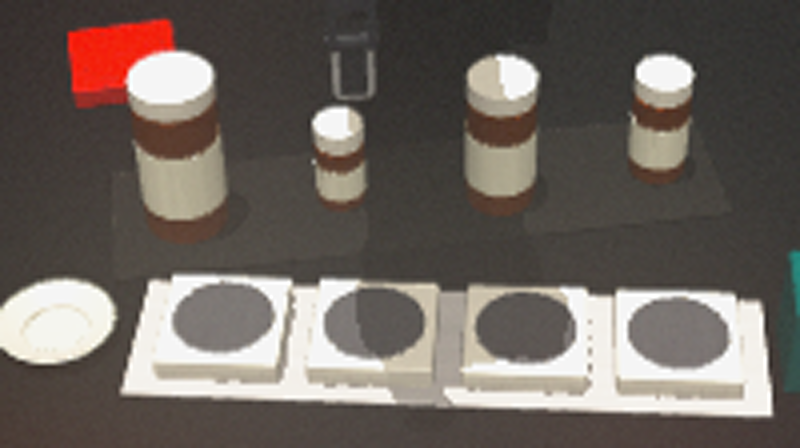

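View pics/sd.png

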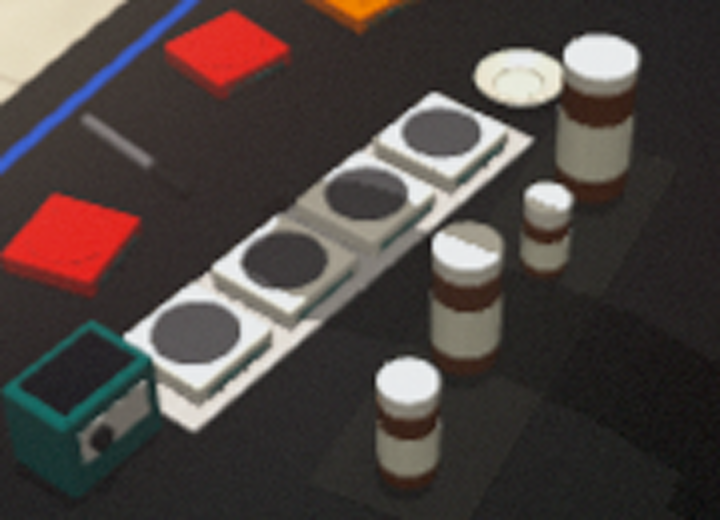

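Both crops are clear. I'll combine the plate and cap centres from the two cameras.

```bash
cat > m.py <<'E'
from h import *
ps,pd=bot.camera_params("scene"),bot.camera_params("side")
n=["pad4","pad3","pad2","pad1","tall","small","large","medium"]
z=np.array([.022]*4+[.123,.069,.105,.087])
S=np.array([(223,317),(374,322),(526,327),(679,332),(171,80),(338,124),(503,79),(664,77)])/4+[190,150]-.5*.75
D=np.array([(441,133),(366,193),(285,260),(196,332),(601,61),(548,199),(467,248),(408,382)])/4+[230,140]-.5*.75
a,b=w(ps,S,z),w(pd,D,z)
for i in range(8): print(n[i],a[i,:2].round(4),b[i,:2].round(4),((a-b)[i,:2]*1e3).round(1))
R=[32]*4+[28,17,24,20]
c=(a+b)/2
for nm,p,off,sh in(("scene",ps,(190,150),(112,200)),("side",pd,(230,140),(130,180))):
    im=cv2.imread(f"pics/{nm}0.png")[off[1]:off[1]+sh[0],off[0]:off[0]+sh[1]]
    im=cv2.resize(im,None,fx=4,fy=4,interpolation=2)
    for i in range(8):
        circ(p,im,c[i],R[i]/1e3,(0,255,0),4,off)
        if i>3: circ(p,im,[*c[i,:2],.003],R[i]/1e3,(255,0,255),4,off)
    cv2.imwrite(f"pics/o_{nm}.png",im)
x=[cv2.imread(f"pics/o_{m}.png")for m in("scene","side")]
E
python3 m.py
```

```text
pad4 [ 0.6009 -0.0891] [ 0.6012 -0.087 ] [-0.3 -2.1]
pad3 [0.614 0.005] [0.6151 0.0053] [-1.  -0.3]
pad2 [0.6272 0.0993] [0.6276 0.0995] [-0.4 -0.3]
pad1 [0.6404 0.1938] [0.6413 0.1935] [-0.9  0.3]
tall [ 0.4857 -0.1143] [ 0.4798 -0.1082] [ 5.8 -6.1]
small [ 0.4721 -0.0098] [ 0.4696 -0.007 ] [ 2.5 -2.8]
large [0.48   0.0995] [0.4766 0.1033] [ 3.4 -3.8]
medium [0.4637 0.2107] [0.4578 0.2147] [ 5.8 -4.1]
```

View pics/o_scene.png

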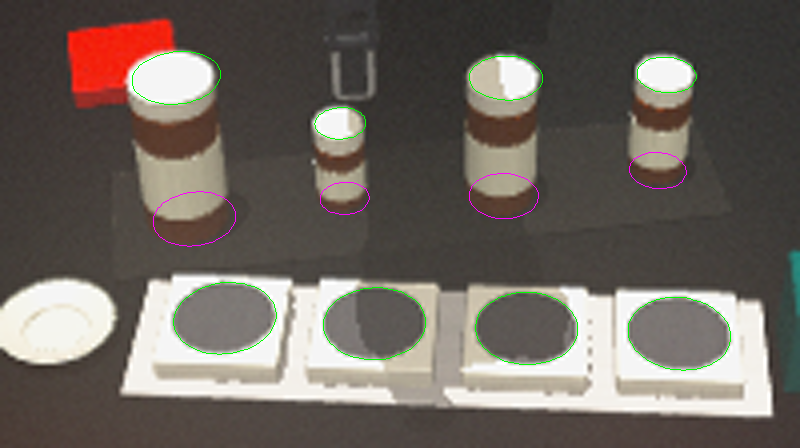

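View pics/o_side.png

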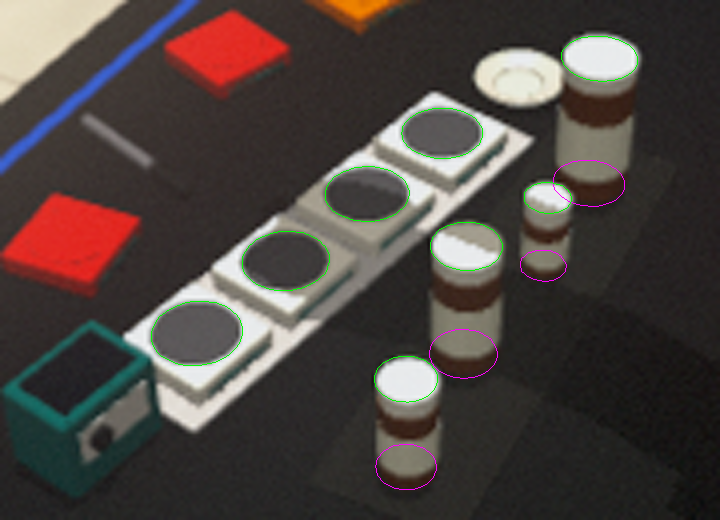

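Pads agree between the two views to about 1–2 mm, and the pitch comes to 95 mm as given. The jar estimates differ because the cap heights I assumed are slightly off, so I'll triangulate them. I'll also take a wrist picture as a check.

```bash
cat >> m.py <<'E'
def P(p): return np.c_[p["R"],p["t"]]
def und(p,u): return cv2.undistortPoints(u.reshape(-1,1,2),K(p),p["D"]).reshape(-1,2)
S[4]=np.array([172,80])/4+[190,150]-.4
X=cv2.triangulatePoints(P(ps),P(pd),und(ps,S).T,und(pd,D).T); X=(X[:3]/X[3]).T
print("tri");[print(n[i],X[i].round(4)) for i in range(8)]
pw=bot.camera_params("wrist"); print(-pw["R"].T@pw["t"],pw["vertical_fov"])
im=bot.grab_frame("wrist")[:,:,::-1].copy()
for i in range(8): circ(pw,im,X[i],R[i]/1e3)
cv2.imwrite("pics/w0.png",im)
E
python3 m.py
```

```text
pad4 [ 0.6009 -0.0891] [ 0.6012 -0.087 ] [-0.3 -2.1]
pad3 [0.614 0.005] [0.6151 0.0053] [-1.  -0.3]
pad2 [0.6272 0.0993] [0.6276 0.0995] [-0.4 -0.3]
pad1 [0.6404 0.1938] [0.6413 0.1935] [-0.9  0.3]
tall [ 0.4857 -0.1143] [ 0.4798 -0.1082] [ 5.8 -6.1]
small [ 0.4721 -0.0098] [ 0.4696 -0.007 ] [ 2.5 -2.8]
large [0.48   0.0995] [0.4766 0.1033] [ 3.4 -3.8]
medium [0.4637 0.2107] [0.4578 0.2147] [ 5.8 -4.1]
tri
pad4 [ 0.6013 -0.0885  0.0216]
pad3 [0.6148 0.0052 0.0224]
pad2 [0.6275 0.0994 0.0221]
pad1 [0.641  0.1938 0.0224]
tall [ 0.4817 -0.1137  0.1194]
small [ 0.4703 -0.0094  0.0672]
large [0.4776 0.1003 0.1027]
medium [0.4594 0.2118 0.0836]
[0.62375965 0.06710706 0.37349153] 61.494169782103285
```

View pics/w0.png

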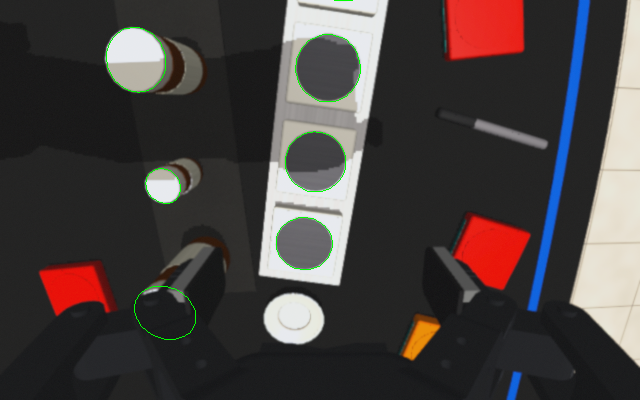

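The overlay circles fall right on the caps and plates in the wrist view: large (137,60), small (163,185), pads (327,68), (315,162) and (304,243). At the start, world x = tool y, world y = tool x and world z = −tool z. I'll take the tall jar first.

>>> {"op": "move_arm", "data": {"moves": [[[1,-0.03,-0.036,0,0,0,0],[1,-0.06,-0.072,0,0,0,0],[1,-0.09,-0.108,0,0,0,0],[1,-0.1135,-0.143,0,0,0,0],[1,-0.1135,-0.143,0,0,0,0]]], "force": 50}}

```text
clock: 0.65
position: [0.4781, -0.117, 0.2315]
tool_rot: [-3.14, 0.001, 1.566]
force: [0.0, 1.0, 0.2]
grip_width: 0.0857
finger_force: 0.0
```

>>> {"op": "move_arm", "data": {"moves": [[[1,0,0,0.04,0,0,0],[1,0,0,0.08,0,0,0],[1,0,0,0.12,0,0,0],[1,0,0,0.15,0,0,0],[1,0,0,0.163,0,0,0]]]}}

```text
clock: 1.15
position: [0.4809, -0.1131, 0.0659]
tool_rot: [-3.138, -0.001, 1.571]
force: [-0.1, -1.1, 0.5]
grip_width: 0.0852
finger_force: 0.0
```

>>> {"op": "move_arm", "data": {"moves": [[[0,0,0,0,0,0,0],[0,0,0,0,0,0,0],[0,0,0,0,0,0,0],[0,0,0,0,0,0,0],[0,0,0,0,0,0,0]]]}}

```text
clock: 1.65
position: [0.4828, -0.1137, 0.0696]
tool_rot: [3.139, 0.0, 1.571]
force: [-0.4, 0.3, 9.5]
grip_width: 0.0551
finger_force: 53.9
```

>>> {"op": "move_arm", "data": {"moves": [[[0,0,0,-0.015,0,0,0],[0,0,0,-0.045,0,0,0],[0,0,0,-0.08,0,0,0],[0,0,0,-0.11,0,0,0],[0,0,0,-0.13,0,0,0]]]}}

```text
clock: 2.15
position: [0.4824, -0.1137, 0.2012]
tool_rot: [3.139, 0.0, 1.571]
force: [-0.2, -0.6, -2.9]
grip_width: 0.0549
finger_force: 53.8
```

>>> {"op": "move_arm", "data": {"moves": [[[0,0.015,0.008,0,0,0,0],[0,0.045,0.024,0,0,0,0],[0,0.08,0.042,0,0,0,0],[0,0.115,0.06,0,0,0,0],[0,0.15,0.078,0,0,0,0]]]}}

```text
clock: 2.65
position: [0.5605, 0.0379, 0.1992]
tool_rot: [3.141, -0.0, 1.57]
force: [1.1, -0.9, -2.2]
grip_width: 0.055
finger_force: 53.9
```

>>> {"op": "move_arm", "data": {"moves": [[[0,0.035,0.018,0,0,0,0],[0,0.075,0.038,0,0,0,0],[0,0.115,0.06,0,0,0,0],[0,0.145,0.075,0,0,0,0],[0,0.1575,0.081,0,0,0,0]]]}}

```text
clock: 3.15
position: [0.6413, 0.1978, 0.1986]
tool_rot: [3.141, -0.002, 1.574]
force: [-0.3, -1.3, -3.1]
grip_width: 0.0549
finger_force: 54.0
```

>>> {"op": "move_arm", "data": {"moves": [[[0,0,0,0.02,0,0,0],[0,0,0,0.05,0,0,0],[0,0,0,0.08,0,0,0],[0,0,0,0.095,0,0,0],[0,0,0,0.102,0,0,0]]]}}

```text
clock: 3.65
position: [0.6405, 0.1934, 0.0955]
tool_rot: [-3.14, 0.001, 1.57]
force: [-0.2, 0.4, -2.2]
grip_width: 0.0551
finger_force: 54.0
```

```bash
cat > look.py <<'E'
import sys
from h import *
t=sys.argv[1]
o=bot.observe(); print(o["position"],o["tool_rot"],o["force"])
ps,pd=bot.camera_params("scene"),bot.camera_params("side")
A=bot.grab_frame("scene")[:,:,::-1][120:270,190:430]
B=bot.grab_frame("side")[:,:,::-1][120:270,220:420]
cv2.imwrite(f"pics/{t}.png",np.vstack([cv2.resize(A,(480,300)),cv2.resize(B,(480,300))]) if 0 else np.hstack([cv2.resize(A,None,fx=1.8,fy=3),cv2.resize(B,None,fx=1.8,fy=3)]))
E
python3 look.py t1
```

```text
[0.64051116 0.19341623 0.09547715] [-3.14022974e+00  6.51457516e-04  1.57037056e+00] [-0.2291845   0.38828405 -2.17408265]
```

View pics/t1.png

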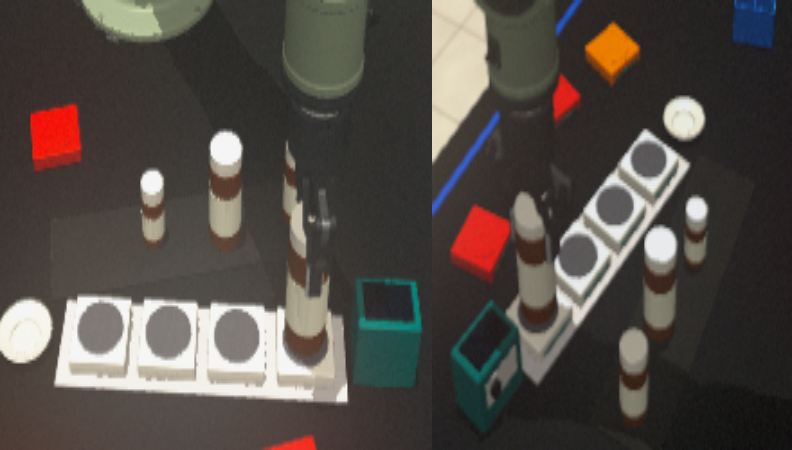

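The tall jar hangs upright over pad_1, with its base at scene crop (306,345). I'll lower it the last 9 mm.

>>> {"op": "move_arm", "data": {"moves": [[[0,0,0,0.003,0,0,0],[0,0,0,0.005,0,0,0],[0,0,0,0.007,0,0,0],[0,0,0,0.008,0,0,0],[0,0,0,0.008,0,0,0]]]}}

```text
clock: 4.25
position: [0.6412, 0.1941, 0.0888]
tool_rot: [3.141, -0.0, 1.571]
force: [0.3, -0.8, 2.3]
grip_width: 0.0554
finger_force: 54.1
```

The force changed from −2.5 N to +2.3 N, so the jar is on the pad. Releasing.

>>> {"op": "move_arm", "data": {"moves": [[[0.75,0,0,0,0,0,0],[0.8,0,0,0,0,0,0],[1,0,0,0,0,0,0],[1,0,0,0,0,0,0],[1,0,0,0,0,0,0]]]}}

```text
clock: 4.75
position: [0.641, 0.194, 0.0883]
tool_rot: [-3.141, 0.0, 1.571]
force: [0.2, 0.8, -0.2]
grip_width: 0.0855
finger_force: 0.0
```

>>> {"op": "move_arm", "data": {"moves": [[[1,0,0,-0.02,0,0,0],[1,0,0,-0.05,0,0,0],[1,0,0,-0.09,0,0,0],[1,0,0,-0.12,0,0,0],[1,0,0,-0.132,0,0,0]]]}}

```text
clock: 5.25
position: [0.642, 0.1943, 0.2236]
tool_rot: [3.138, -0.001, 1.571]
force: [0.4, -0.5, 0.1]
grip_width: 0.0854
finger_force: 0.0
```

>>> {"op": "move_arm", "data": {"moves": [[[1,-0.022,-0.038,0,0,0,0],[1,-0.044,-0.077,0,0,0,0],[1,-0.066,-0.116,0,0,0,0],[1,-0.0935,-0.163,0,0,0,0],[1,-0.0935,-0.163,0,0,0,0]]]}}

```text
clock: 5.75
position: [0.4735, 0.0974, 0.2199]
tool_rot: [-3.139, 0.002, 1.569]
force: [0.5, 0.6, 0.3]
grip_width: 0.0852
finger_force: 0.0
```

>>> {"op": "move_arm", "data": {"moves": [[[1,0,0,0.04,0,0,0],[1,0,0,0.08,0,0,0],[1,0,0,0.12,0,0,0],[1,0,0,0.15,0,0,0],[1,0,0,0.165,0,0,0]]]}}

```text
clock: 6.25
position: [0.4768, 0.1002, 0.0526]
tool_rot: [-3.138, 0.001, 1.571]
force: [0.0, 0.5, 0.4]
grip_width: 0.0852
finger_force: 0.0
```

>>> {"op": "move_arm", "data": {"moves": [[[0,0,0,0,0,0,0],[0,0,0,0,0,0,0],[0,0,0,0,0,0,0],[0,0,0,0,0,0,0],[0,0,0,0,0,0,0]]]}}

```text
clock: 6.75
position: [0.4786, 0.1006, 0.0563]
tool_rot: [3.14, -0.001, 1.571]
force: [-1.8, -0.1, 9.6]
grip_width: 0.0473
finger_force: 52.3
```

>>> {"op": "move_arm", "data": {"moves": [[[0,0,0,-0.015,0,0,0],[0,0,0,-0.035,0,0,0],[0,0,0,-0.055,0,0,0],[0,0,0,-0.07,0,0,0],[0,0,0,-0.07,0,0,0]]]}}

```text
clock: 7.25
position: [0.479, 0.1007, 0.1273]
tool_rot: [3.138, -0.001, 1.571]
force: [0.9, -0.1, -2.8]
grip_width: 0.0469
finger_force: 52.1
```

>>> {"op": "move_arm", "data": {"moves": [[[0,0,0.02,0,0,0,0],[0,0,0.06,0,0,0,0],[0,0,0.1,0,0,0,0],[0,-0.001,0.135,0,0,0,0],[0,-0.001,0.1495,0,0,0,0]]]}}

```text
clock: 7.75
position: [0.6298, 0.099, 0.1241]
tool_rot: [3.141, 0.0, 1.57]
force: [-1.5, -0.6, -2.5]
grip_width: 0.0469
finger_force: 52.5
```

>>> {"op": "move_arm", "data": {"moves": [[[0,0,0,0.01,0,0,0],[0,0,0,0.022,0,0,0],[0,0,0,0.032,0,0,0],[0,0,0,0.039,0,0,0],[0,0,0,0.042,0,0,0]]]}}

```text
clock: 8.25
position: [0.6267, 0.0995, 0.0823]
tool_rot: [-3.14, 0.0, 1.571]
force: [-0.3, 0.0, -2.1]
grip_width: 0.0469
finger_force: 52.5
```

>>> {"op": "move_arm", "data": {"moves": [[[0,0,0,0.003,0,0,0],[0,0,0,0.005,0,0,0],[0,0,0,0.007,0,0,0],[0,0,0,0.008,0,0,0],[0,0,0,0.008,0,0,0]]]}}

```text
clock: 8.75
position: [0.6276, 0.0995, 0.0755]
tool_rot: [3.141, -0.0, 1.571]
force: [-0.0, -0.3, -2.3]
grip_width: 0.0468
finger_force: 52.4
```

Not in contact yet, so I'll go down another 1.5 mm.

>>> {"op": "move_arm", "data": {"moves": [[[0,0,0,0.0005,0,0,0],[0,0,0,0.001,0,0,0],[0,0,0,0.0015,0,0,0],[0,0,0,0.0015,0,0,0]]]}}

```text
clock: 9.15
position: [0.6277, 0.0995, 0.0753]
tool_rot: [3.141, -0.0, 1.571]
force: [-6.4, -1.4, 22.1]
grip_width: 0.0474
finger_force: 54.9
```

>>> {"op": "move_arm", "data": {"moves": [[[0,0,0,-0.0008,0,0,0],[0,0,0,-0.0008,0,0,0],[0.75,0,0,-0.0008,0,0,0],[1,0,0,-0.0008,0,0,0],[1,0,0,-0.0008,0,0,0]]]}}

```text
clock: 9.65
position: [0.6275, 0.0995, 0.0745]
tool_rot: [3.142, -0.0, 1.571]
force: [0.2, 0.3, 0.4]
grip_width: 0.0846
finger_force: 0.0
```

>>> {"op": "move_arm", "data": {"moves": [[[1,0,0,-0.02,0,0,0],[1,0,0,-0.05,0,0,0],[1,0,0,-0.09,0,0,0],[1,0,0,-0.12,0,0,0],[1,0,0,-0.1442,0,0,0]]]}}

```text
clock: 10.15
position: [0.6278, 0.0995, 0.2208]
tool_rot: [3.14, -0.0, 1.571]
force: [-0.3, -0.4, 0.0]
grip_width: 0.0853
finger_force: 0.0
```

>>> {"op": "move_arm", "data": {"moves": [[[1,0.026,-0.04,0,0,0,0],[1,0.052,-0.08,0,0,0,0],[1,0.08,-0.12,0,0,0,0],[1,0.1125,-0.168,0,0,0,0],[1,0.1125,-0.168,0,0,0,0]]]}}

```text
clock: 10.65
position: [0.4555, 0.2152, 0.2191]
tool_rot: [-3.141, -0.001, 1.576]
force: [0.5, -0.5, 0.1]
grip_width: 0.0855
finger_force: 0.0
```

>>> {"op": "move_arm", "data": {"moves": [[[1,0,0,0.04,0,0,0],[1,0,0,0.085,0,0,0],[1,0,0,0.13,0,0,0],[1,0,0,0.165,0,0,0],[1,0,0,0.178,0,0,0]]]}}

```text
clock: 11.15
position: [0.4583, 0.2113, 0.038]
tool_rot: [-3.138, 0.002, 1.571]
force: [0.2, 0.2, 0.0]
grip_width: 0.0854
finger_force: 0.0
```

>>> {"op": "move_arm", "data": {"moves": [[[0,0,0,0,0,0,0],[0,0,0,0,0,0,0],[0,0,0,0,0,0,0],[0,0,0,0,0,0,0],[0,0,0,0,0,0,0]]]}}

```text
clock: 11.65
position: [0.4605, 0.2124, 0.0425]
tool_rot: [3.139, -0.001, 1.571]
force: [-0.4, -0.4, 9.1]
grip_width: 0.0389
finger_force: 48.9
```

>>> {"op": "move_arm", "data": {"moves": [[[0,0,0,-0.015,0,0,0],[0,0,0,-0.045,0,0,0],[0,0,0,-0.08,0,0,0],[0,0,0,-0.115,0,0,0],[0,0,0,-0.13,0,0,0]]]}}

```text
clock: 12.15
position: [0.4606, 0.2125, 0.175]
tool_rot: [3.137, -0.003, 1.571]
force: [0.3, -0.3, -2.9]
grip_width: 0.0392
finger_force: 50.5
```

>>> {"op": "move_arm", "data": {"moves": [[[0,-0.015,0.011,0,0,0,0],[0,-0.04,0.03,0,0,0,0],[0,-0.07,0.052,0,0,0,0],[0,-0.1,0.075,0,0,0,0],[0,-0.13,0.097,0,0,0,0]]]}}

```text
clock: 12.65
position: [0.5576, 0.0807, 0.1723]
tool_rot: [3.14, -0.0, 1.571]
force: [1.2, 0.0, -0.9]
grip_width: 0.0391
finger_force: 50.5
```

>>> {"op": "move_arm", "data": {"moves": [[[0,-0.027,0.02,0,0,0,0],[0,-0.05,0.038,0,0,0,0],[0,-0.068,0.051,0,0,0,0],[0,-0.077,0.058,0,0,0,0],[0,-0.077,0.058,0,0,0,0]]]}}

```text
clock: 13.15
position: [0.6149, 0.0039, 0.1714]
tool_rot: [3.141, 0.0, 1.569]
force: [-0.5, 0.5, -1.0]
grip_width: 0.0387
finger_force: 50.5
```

>>> {"op": "move_arm", "data": {"moves": [[[0,0,0,0.02,0,0,0],[0,0,0,0.05,0,0,0],[0,0,0,0.08,0,0,0],[0,0,0,0.095,0,0,0],[0,0,0,0.102,0,0,0]]]}}

```text
clock: 13.65
position: [0.6137, 0.006, 0.068]
tool_rot: [-3.14, -0.0, 1.572]
force: [-0.5, -0.4, -0.9]
grip_width: 0.0391
finger_force: 50.5
```

>>> {"op": "move_arm", "data": {"moves": [[[0,0,0,0.002,0,0,0],[0,0,0,0.004,0,0,0],[0,0,0,0.006,0,0,0],[0,0,0,0.0075,0,0,0],[0,0,0,0.0075,0,0,0]]]}}

```text
clock: 14.15
position: [0.6148, 0.005, 0.0617]
tool_rot: [3.141, -0.0, 1.571]
force: [0.7, -0.4, -1.3]
grip_width: 0.0389
finger_force: 50.7
```

>>> {"op": "move_arm", "data": {"moves": [[[0,0,0,0.0005,0,0,0],[0,0,0,0.001,0,0,0],[0,0,0,0.001,0,0,0]]]}}

```text
clock: 14.45
position: [0.6148, 0.005, 0.0615]
tool_rot: [3.141, -0.0, 1.571]
force: [-6.3, -1.2, 17.9]
grip_width: 0.0387
finger_force: 52.5
```

>>> {"op": "move_arm", "data": {"moves": [[[0,0,0,-0.0006,0,0,0],[0,0,0,-0.0006,0,0,0],[0.7,0,0,-0.0006,0,0,0],[1,0,0,-0.0006,0,0,0],[1,0,0,-0.0006,0,0,0]]]}}

```text
clock: 14.95
position: [0.6144, 0.005, 0.0608]
tool_rot: [-3.141, 0.0, 1.571]
force: [-0.5, -0.2, -0.6]
grip_width: 0.0806
finger_force: 0.0
```

>>> {"op": "move_arm", "data": {"moves": [[[1,0,0,-0.02,0,0,0],[1,0,0,-0.05,0,0,0],[1,0,0,-0.09,0,0,0],[1,0,0,-0.12,0,0,0],[1,0,0,-0.1405,0,0,0]]]}}

```text
clock: 15.45
position: [0.615, 0.005, 0.2037]
tool_rot: [3.14, -0.0, 1.571]
force: [0.1, -0.8, -0.6]
grip_width: 0.0854
finger_force: 0.0
```

>>> {"op": "move_arm", "data": {"moves": [[[1,-0.004,-0.04,0,0,0,0],[1,-0.008,-0.08,0,0,0,0],[1,-0.012,-0.115,0,0,0,0],[1,-0.014,-0.144,0,0,0,0],[1,-0.014,-0.144,0,0,0,0]]]}}

```text
clock: 15.95
position: [0.4675, -0.0096, 0.2017]
tool_rot: [-3.14, 0.0, 1.57]
force: [-0.3, -0.4, -0.8]
grip_width: 0.0856
finger_force: 0.0
```

>>> {"op": "move_arm", "data": {"moves": [[[1,0,0,0.04,0,0,0],[1,0,0,0.085,0,0,0],[1,0,0,0.13,0,0,0],[1,0,0,0.162,0,0,0],[1,0,0,0.174,0,0,0]]]}}

```text
clock: 16.45
position: [0.4694, -0.009, 0.0248]
tool_rot: [-3.138, 0.0, 1.571]
force: [-0.1, -0.0, 0.6]
grip_width: 0.0855
finger_force: 0.0
```

>>> {"op": "move_arm", "data": {"moves": [[[0,0,0,0,0,0,0],[0,0,0,0,0,0,0],[0,0,0,0,0,0,0],[0,0,0,0,0,0,0],[0,0,0,0,0,0,0]]]}}

```text
clock: 16.95
position: [0.4714, -0.009, 0.0289]
tool_rot: [3.139, -0.0, 1.571]
force: [-1.6, 0.8, 15.9]
grip_width: 0.0328
finger_force: 48.1
```

>>> {"op": "move_arm", "data": {"moves": [[[0,0,0,-0.01,0,0,0],[0,0,0,-0.03,0,0,0],[0,0,0,-0.05,0,0,0],[0,0,0,-0.065,0,0,0],[0,0,0,-0.07,0,0,0]]]}}

```text
clock: 17.45
position: [0.4714, -0.0091, 0.0996]
tool_rot: [3.139, -0.0, 1.571]
force: [-0.2, 0.7, -0.4]
grip_width: 0.0329
finger_force: 49.7
```

>>> {"op": "move_arm", "data": {"moves": [[[0,-0.013,0.02,0,0,0,0],[0,-0.035,0.055,0,0,0,0],[0,-0.057,0.09,0,0,0,0],[0,-0.073,0.12,0,0,0,0],[0,-0.0795,0.1305,0,0,0,0]]]}}

```text
clock: 17.95
position: [0.6031, -0.0905, 0.0974]
tool_rot: [3.14, 0.001, 1.569]
force: [-1.5, 0.6, -1.8]
grip_width: 0.0326
finger_force: 49.8
```

>>> {"op": "move_arm", "data": {"moves": [[[0,0,0,0.01,0,0,0],[0,0,0,0.022,0,0,0],[0,0,0,0.032,0,0,0],[0,0,0,0.039,0,0,0],[0,0,0,0.042,0,0,0]]]}}

```text
clock: 18.45
position: [0.6003, -0.0881, 0.0544]
tool_rot: [-3.14, -0.0, 1.571]
force: [0.0, -0.6, -0.7]
grip_width: 0.0331
finger_force: 49.8
```

>>> {"op": "move_arm", "data": {"moves": [[[0,0,0,0.003,0,0,0],[0,0,0,0.005,0,0,0],[0,0,0,0.007,0,0,0],[0,0,0,0.008,0,0,0],[0,0,0,0.008,0,0,0]]]}}

```text
clock: 18.95
position: [0.6011, -0.0885, 0.048]
tool_rot: [3.141, 0.0, 1.571]
force: [-3.7, -0.1, 8.7]
grip_width: 0.0329
finger_force: 50.6
```

Contact. I'll release, retreat and look.

>>> {"op": "move_arm", "data": {"moves": [[[0,0,0,-0.0003,0,0,0],[0.65,0,0,-0.0003,0,0,0],[1,0,0,-0.0003,0,0,0],[1,0,0,-0.0003,0,0,0],[1,0,0,-0.0003,0,0,0]]]}}

```text
clock: 19.45
position: [0.601, -0.0885, 0.0477]
tool_rot: [3.142, 0.0, 1.571]
force: [0.0, -0.2, 0.2]
grip_width: 0.0853
finger_force: 0.0
```

>>> {"op": "move_arm", "data": {"moves": [[[1,0,0,-0.02,0,0,0],[1,0,0,-0.05,0,0,0],[1,0,0,-0.09,0,0,0],[1,0,0,-0.13,0,0,0],[1,0,0,-0.17,0,0,0]]]}}

```text
clock: 19.95
position: [0.6007, -0.0885, 0.2194]
tool_rot: [-3.142, -0.0, 1.571]
force: [-0.0, 0.1, 0.2]
grip_width: 0.085
finger_force: 0.0
```

>>> {"op": "move_arm", "data": {"moves": [[[1,0,-0.04,-0.02,0,0,0],[1,0,-0.08,-0.04,0,0,0],[1,0,-0.12,-0.06,0,0,0],[1,0,-0.12,-0.06,0,0,0],[1,0,-0.12,-0.06,0,0,0]]]}}

```text
clock: 20.45
position: [0.481, -0.0886, 0.2786]
tool_rot: [3.14, 0.0, 1.57]
force: [0.5, 1.1, -0.3]
grip_width: 0.0856
finger_force: 0.0
```

Run:
```python
from h import *
pads=[(.641,.1938),(.6275,.0994),(.6145,.0052),(.601,-.0885)]
J=[(.120,28),(.102,24),(.084,20),(.066,17)]
out=[]
for n,off,(hh,ww) in(("scene",(220,170),(90,190)),("side",(250,120),(130,130))):
    p=bot.camera_params(n); im=bot.grab_frame(n)[off[1]:off[1]+hh,off[0]:off[0]+ww,::-1]
    s=3; im=cv2.resize(im,None,fx=s,fy=s,interpolation=2)
    for (x,y),(h,r) in zip(pads,J):
        circ(p,im,(x,y,.022+h-.0025),r/1e3,(0,255,0),s,off); circ(p,im,(x,y,.022),.032,(255,0,255),s,off)
    out.append(cv2.copyMakeBorder(im,0,0,0,800-im.shape[1],0) if 0 else im)
W=max(o.shape[1] for o in out)
im=np.vstack([cv2.copyMakeBorder(o,0,0,0,W-o.shape[1],cv2.BORDER_CONSTANT) for o in out])
im=im[:660]; cv2.imwrite("pics/end.png",cv2.resize(im,None,fx=.9,fy=.9))
```

```text
(no output)
```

View pics/end.png

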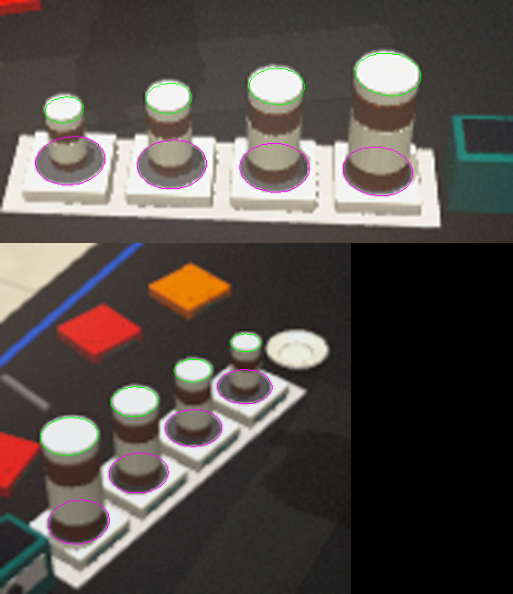

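All four jars stand upright on their stations, and every cap matches its predicted circle in both views. The tallest is next to the teal box. Handing in.

```bash
python3 -c "
from workcell import bot
print(bot.job_done())"
```

```text
the job is handed in; nothing more can be done
None
```

The four jars stand upright on their stations, tallest next to the teal box down to the shortest at the far end. The beaker was left alone, and the job is handed in at about 20.5 s on the robot's clock (the hand-in gave no verdict).

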